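Snap the basting brush into the spring-clip rack

TASK

Take the basting brush off its clear riser and put it away in the steel clip rack: hold it by its round handle, centred over the rack's two spring clips, and press it straight down until both clips have snapped around the handle and it sits fully home on the rubber pads, then let go. Press firmly but never force the rack (push with no more than about 25 N), and leave the other things where they stand.

Things in the scene. Friction and masses are not known exactly. Their poses are not given: they have to be found in the camera images.
- brush_handle (a point): Basting brush lying flat on the riser. Centre of its straight round steel handle (20 mm diameter, 160 mm long); x across the handle, y along it, z up. The orange head (44 wide, 20 thick, 52 mm long) is on the -y side, 101 to 153 mm from this point, on a 12 mm neck. About 130 g. The handle's axis lies 10 mm above the riser's top, 50 mm above the counter.
- riser: Clear acrylic riser, a fixed bench 150 mm (x) by 320 mm (y), top 40 mm above the counter; origin under its centre on the counter. The brush and the salt shaker are on it.
- rack: Clip rack, fixed: steel base plate 90 mm (x) by 190 mm (y) by 10 mm, origin under its centre on the counter, z up. On it a clip bar (26 by 150 mm) on two telescopic posts carries two equal spring clips, open upward; a handle in them runs along y at x = 0. The bar's height is clamped anew each time and NOT REPORTED: a seated handle's axis is 93 to 153 mm above the counter. Find it by feel.
- post_left (a point): Foot of the post under the clip at rack y = +50 mm, 10 mm above the counter. Each clip is 14 mm long along y, has two steel spring fingers with rolled lips 15 mm apart (a handle spreads each by 2.5 mm) and a flared mouth, its top 18 mm above a seated handle's axis. Between the clips the bar's top lies 29 mm below that axis: room for gripper fingers.
- post_right (a point): Foot of the post under the clip at rack y = -50 mm, built the same. Behaviour: a centred handle touches the lips with its axis 15 mm above its seated height, takes 6 to 14 N in all (both clips) to pass them over 8 mm of travel, then drops on the pads. A push that grows to 17 to 20 N means that it is home; a push above 25 N is too much.
- seat_left (a joint): Sprung rubber pad in the clip at y = +50 mm: 0 free, grows to 0.004 m as the handle presses it down (3 N per mm, then a hard stop). A handle held by the clip keeps it pressed by 1 to 2 mm.
- seat_right (a joint): The same pad in the clip at y = -50 mm.
- salt_shaker: Bystander: stainless salt shaker, 44 mm diameter, 72 mm high, standing on the riser at the end away from the brush's head; origin at its foot.
- spice_jar: Bystander: empty glass spice jar, 46 mm diameter, 80 mm high, on the counter; origin at its foot.
- citrus_press: Bystander: yellow plastic citrus press, 86 mm dish with a 48 mm high cone and a tab handle towards +y; origin at its foot.
- ramekin: Bystander: white ceramic bowl, 84 mm diameter, 45 mm high; origin at its foot.
- spoon: Bystander: wooden spoon 240 mm long lying on the counter; origin at the middle of its underside.
Mind the look-alikes: they are no part of the job. There is more than one size of the part that bears brush_handle; the job needs the larger.

How it is judged:
By the outcome, as a careful person would: the job done as asked, in the order asked, and still so for the second after the job is handed in, with the robot touching nothing.
It also fails if it takes over 48 s, if anything falls off the work surface, if the arm or the gripper's body presses on something with over 40 N, if the wrist force passes 120 N, or if a joint passes its speed limit or range.

ROBOT

A 7-joint arm with a two-finger parallel gripper is mounted at the origin on the work surface. World frame = base frame: x ahead of the robot, y to its left, z up, the work surface at z = 0. Lengths are in m, angles in rad, forces in N, time in s.
With the tool pointing down it reaches from about 0.4 to 0.875 m from the base axis. Payload 19.3 kg.
Tool frame: the origin (TCP) lies at the very end of the fingers, on their centre line; the grasp point (between the pads) lies bot.tcp_to_grasp behind it (bot.tcp_to_grasp is the distance from the TCP to the grasp point, in m); z points along the fingers, y is the direction in which the jaws open and shut (so a half turn about z gives the same grasp; the last joint's range is limited). The gripper opens to 85 mm and grips with 20 to 120 N. Pads are 22 mm wide; open, the fingers measure 114 mm over their backs; the gripper's body (76 mm by 85 mm) begins 54 mm behind the grasp point. The pads swing forward as they close: fully open they stand 13 mm farther back than shut.
Start: joints at [1.074, 0.521, -0.036, 1.599, 0.021, 1.021, -0.113], TCP at [0.259, -0.569, 0.231] pointing down, gripper open.
Joint ranges: [-2.91, 2.91], [-0.3, 2.13], [-1.5, 1.42], [0.17, 2.43], [-1.26, 4.41], [0.16, 1.93], [-2.52, 2.52]. Speed limits (rad/s): [1.89, 1.89, 2.39, 2.39, 3.01, 3.01, 3.01].

INTERFACE

Orientations are given as [roll, pitch, yaw] about the fixed x, y, z axes, in that order (R = Rz(yaw) Ry(pitch) Rx(roll)).
In Python, from workcell import bot gives the robot as it stands.
- The arm moves only by the tool servo_tool, never from a script. Its argument "targets" is a list of rows, each a list of 2 entries, a list of its own where there are three numbers: the shift along the tool's x, y, z in units of 0.05 m (1.0 is 0.05 m), then the turn about the tool's z in units of 5 degrees (1.0 is 5 degrees). A call has 1 to 12 rows; each row shifts and turns the commanded pose from where the row before left it, along the tool's axes as they then stand; what a row does not reach is not made up. A row lasts 1/8 s, in which the tool goes at most 62.5 mm and 10.7 degrees, less where a joint would pass 70% of its speed; a pose out of reach is approached as far as the arm can. A call with a number of a shift or a turn outside -1 to 1 is refused whole. A call with a gripper value outside its range is refused whole. "gripper" is the opening, from -1 (shut) to 1 (fully open), so that 0 is half open, set as the call begins (left out, the last holds). The fingers move at their own pace and stop on an object; "newtons" is the grip in N (left out, the last holds). Time passes only in rows, so rows that do not move let the fingers close. It gives the time, the measured TCP pose, the force and the opening at its end, in the units of the state.
- bot.observe(): the state, without advancing time (a new reading comes with each control period).
- bot.grab_frame(name): name is "scene" or "top" or "wrist"; returns the picture (400x640x3 uint8, blue, green, red); there is no depth.
- bot.get_calibration(name): a dict with "fx", "fy", "cx", "cy" (pixels), "pose" (4x4, takes a point from camera to world coordinates). Camera axes: x right, y up, looking along -z (the intrinsics and any distortion apply to the point x, -y, -z); pixel columns grow to the right and rows downward; lengths in m; the calibration is good to about 2 mm. A picture is of the moment at which its call begins: read the wrist's pose just before it. get_calibration takes no time and is no camera call; for the wrist camera it gives the pose at the moment of the call.
- bot.job_done(): hands the job in, once; it reports no verdict.
The state is a dict: "clock": time; "qpos": joint angles; "qd": joint speeds; "joint_efforts": joint torques, N m; "position": TCP position; "tool_rot": TCP orientation; "force": force on the tool from outside, world axes, zero at the start; "moment": the same for the moment, N m; "grip_width": finger opening in m.
Only numpy, scipy, OpenCV 4.12 (cv2) and the standard library are available. Lean on these libraries where they do the work, as an engineer would, in place of code of your own. Each camera call takes 0.05 s, during which the arm holds its last target.

## Working session

There is one attempt and no reset: what is moved stays moved. The work goes in short steps, Python scripts to look and compute and a tool call to move; the robot and the scene stay as the last step left them, time stands still between calls to the robot, and variables do not carry over. Pictures are saved under pics/ and viewed, and the job is handed in when it is done.

Besides the shell and the picture viewer there is one more tool, called after "Request:" as a command line: name --argument value ..., lists and objects as JSON in quotes. servo_tool: Moves the arm, as the interface text tells. Its arguments: {"type":"object","properties":{"targets":{"type":"array","items":{"type":"array"}},"gripper":{"type":"number"},"newtons":{"type":"number"}},"required":["targets"]}

```bash
mkdir -p pics; ls; cat > h.py <<'E'
import numpy as np,cv2
from workcell import bot
E
python3 - <<'E'
from h import *
o=bot.observe(); print({k:np.round(v,4) for k,v in o.items()}, bot.tcp_to_grasp)
for n in ["scene","top","wrist"]:
    c=bot.get_calibration(n); print(n,{k:np.round(v,4).tolist() if not isinstance(v,str) else v for k,v in c.items()})
    np.save(f"cal_{n}.npy",c,allow_pickle=True)
    cv2.imwrite(f"pics/{n}0.png",bot.grab_frame(n))
E
```

```text
pics
{'clock': np.float64(0.0), 'qpos': array([ 1.0738,  0.522 , -0.0363,  1.6   ,  0.0213,  1.0211, -0.1128]), 'qd': array([ 0.001 ,  0.0007, -0.0009, -0.0017, -0.0008, -0.0011, -0.0029]), 'joint_efforts': array([ 5.00000e-04, -9.27096e+01,  1.98010e+00, -3.69926e+01,
        1.79000e-02,  8.10000e-03, -0.00000e+00]), 'position': array([ 0.2585, -0.5687,  0.2307]), 'tool_rot': array([-3.1405e+00,  1.0000e-04,  4.2680e-01]), 'force': array([0.7918, 0.5127, 0.438 ]), 'moment': array([0.0208, 0.022 , 0.0018]), 'grip_width': np.float64(0.0853)} 0.0187
scene {'fx': 420.6461, 'fy': 420.6461, 'cx': 319.1632, 'cy': 201.7981, 'pose': [[0.6916, -0.5445, 0.4746, 1.1166], [0.7223, 0.5291, -0.4454, -0.5593], [-0.0086, 0.6508, 0.7592, 1.0431], [0.0, 0.0, 0.0, 1.0]]}
top {'fx': 417.8896, 'fy': 417.8896, 'cx': 318.2224, 'cy': 199.4303, 'pose': [[-0.0101, 0.9981, -0.0616, 0.4061], [-0.9999, -0.0101, 0.0005, 0.0357], [-0.0001, 0.0616, 0.9981, 1.6785], [0.0, 0.0, 0.0, 1.0]]}
wrist {'fx': 348.4498, 'fy': 348.4498, 'cx': 313.8238, 'cy': 201.297, 'pose': [[0.4129, 0.8669, 0.2792, 0.3308], [-0.9108, 0.3932, 0.1261, -0.5368], [-0.0005, -0.3063, 0.9519, 0.3733], [0.0, 0.0, 0.0, 1.0]]}
```

View pics/scene0.png

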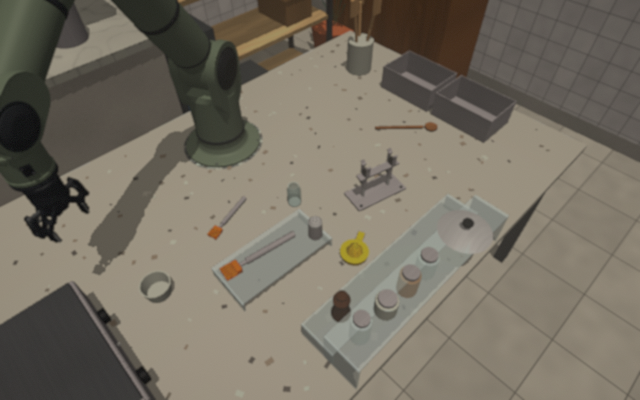

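View pics/top0.png

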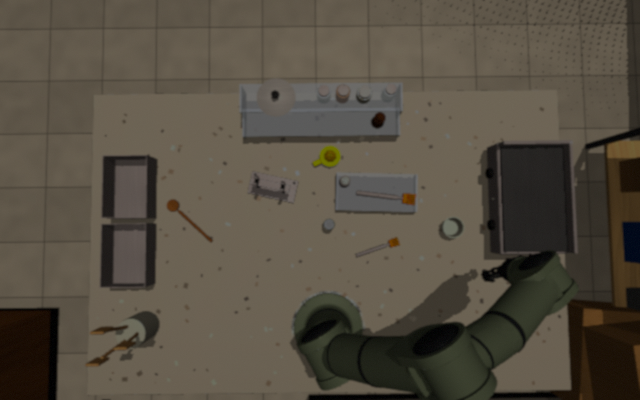

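The scene and top views show two brushes. One lies on the clear riser at top (380,195) / scene (265,250), and a smaller one lies on the counter at top (378,247) / scene (232,215). The riser one fits: it is larger, on the riser and beside the shaker. The rack is at top (273,186). I'll confirm in enlarged crops.

```bash
python3 - <<'E'
from h import *
t=cv2.imread("pics/top0.png"); s=cv2.imread("pics/scene0.png")
f=lambda im,x0,y0,x1,y1,k:cv2.convertScaleAbs(cv2.resize(im[y0:y1,x0:x1],None,fx=k,fy=k,interpolation=cv2.INTER_CUBIC),alpha=1.5)
a=f(t,320,160,430,265,5)
cv2.imwrite("pics/c_top_br.png",a)
cv2.imwrite("pics/c_top_rk.png",f(t,240,160,310,210,10))
cv2.imwrite("pics/c_sc_rk.png",f(s,335,140,415,215,7))
cv2.imwrite("pics/c_sc_br.png",f(s,200,180,340,310,4))
E
```

```text
(no output)
```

View pics/c_top_br.png

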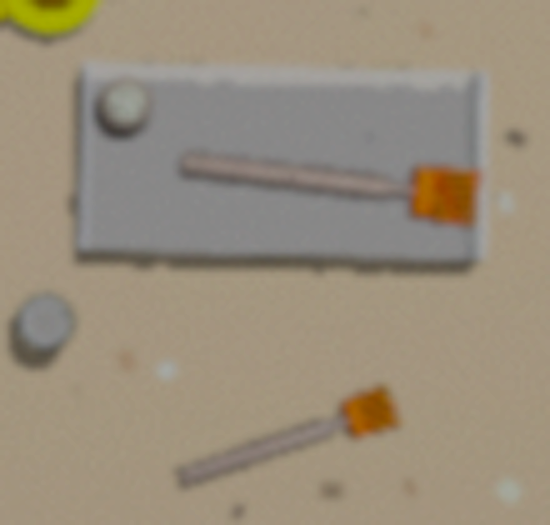

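View pics/c_top_rk.png

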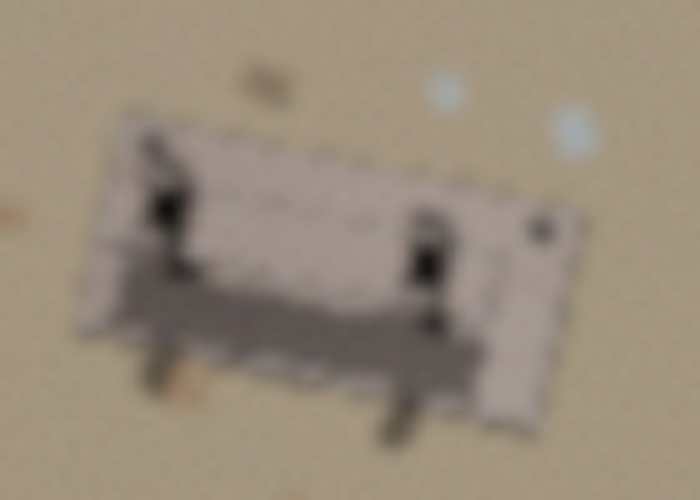

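View pics/c_sc_rk.png

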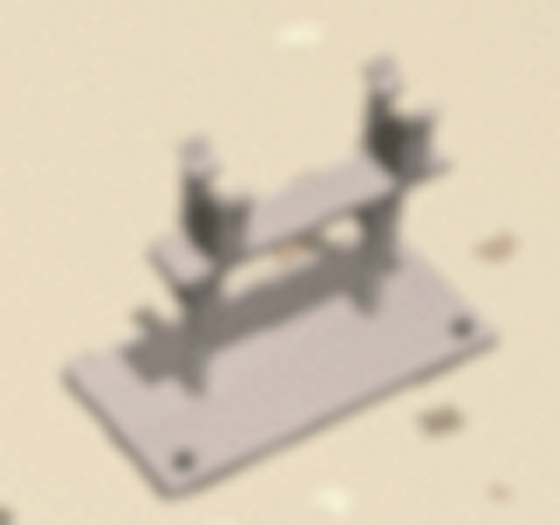

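View pics/c_sc_br.png

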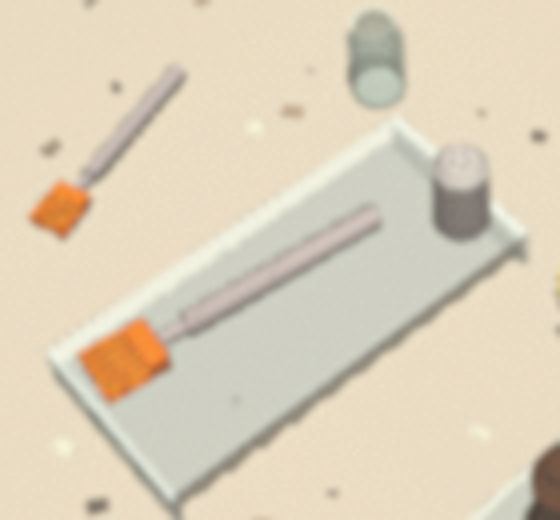

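```bash
cat >> h.py <<'E'
def load(n): return np.load(f"cal_{n}.npy",allow_pickle=True).item()
def ray(c,u,v):
    d=np.array([(u-c["cx"])/c["fx"],-(v-c["cy"])/c["fy"],-1.]); P=np.array(c["pose"]); return P[:3,3],P[:3,:3]@d
def onz(c,u,v,z):
    o,d=ray(c,u,v); return o+d*(z-o[2])/d[2]
def proj(c,p):
    P=np.array(c["pose"]); q=P[:3,:3].T@(np.array(p)-P[:3,3]); return c["cx"]+c["fx"]*q[0]/-q[2], c["cy"]-c["fy"]*q[1]/-q[2]
E
python3 - <<'E'
from h import *
np.set_printoptions(precision=4,suppress=True)
T=load("top");S=load("scene")
ct=lambda x,y,k,x0,y0:(x/k+x0,y/k+y0)
def line(c,a,b,z):
    A=onz(c,*a,z);B=onz(c,*b,z);d=A-B;print(A,B,"len",np.linalg.norm(d),"yaw(+y dir)",np.degrees(np.arctan2(-d[0],d[1])),"mid",(A+B)/2)
line(T,ct(183,163,5,320,160),ct(389,189,5,320,160),.05)
line(S,ct(377,213,4,200,180),ct(188,321,4,200,180),.05)
for c,n,pts in((T,'top',[ct(*p,10,240,160) for p in((130,113),(585,215),(538,432),(80,332))]),(S,'sc',[ct(*p,7,335,140) for p in((68,372),(170,492),(494,340),(392,225))])):
    q=np.array([onz(c,*p,.01) for p in pts]);print(n,q,q.mean(0),[np.linalg.norm(q[i]-q[i-1]) for i in range(4)])
    for a,b in ((0,1),(3,2),(1,2),(0,3)):
        d=q[a]-q[b];print(np.degrees(np.arctan2(d[1],d[0])))
# riser orientation, shaker, jar
print(onz(T,*ct(124,105,5,320,160),.112))
print(onz(T,*ct(43,322,5,320,160),.08))
for p in((85,65),(483,75),(478,262),(80,252)): print(onz(T,*ct(*p,5,320,160),.04))
# clips triangulate height guess: clip centers
E
```

```text
[ 0.5318 -0.1154  0.05  ] [ 0.5098 -0.276   0.05  ] len 0.1620656190654045 yaw(+y dir) -7.797766055440528 mid [ 0.5208 -0.1957  0.05  ]
[ 0.5325 -0.1127  0.05  ] [ 0.5106 -0.2689  0.05  ] len 0.15778331350947689 yaw(+y dir) -7.990858073366777 mid [ 0.5215 -0.1908  0.05  ]
top [[0.6249 0.2956 0.01  ]
 [0.5819 0.1132 0.01  ]
 [0.4949 0.1326 0.01  ]
 [0.5369 0.3157 0.01  ]] [0.5597 0.2143 0.01  ] [np.float64(0.09028040868360247), np.float64(0.18746976504689405), np.float64(0.0891036317894271), np.float64(0.18785852107675816)]
76.73838981946828
77.09844332042445
-12.586028731530188
-12.839213367418989
sc [[0.5023 0.1331 0.01  ]
 [0.5853 0.1137 0.01  ]
 [0.6288 0.2923 0.01  ]
 [0.5459 0.3167 0.01  ]] [0.5656 0.2139 0.01  ] [np.float64(0.1887055020947077), np.float64(0.08521508692711943), np.float64(0.1838831301921304), np.float64(0.08641541867827313)]
166.83942493170676
163.63586361228045
-103.6923346820422
-103.35528949431911
[ 0.5713 -0.0659  0.112 ]
[ 0.4088 -0.0038  0.08  ]
[ 0.6109 -0.0403  0.04  ]
[ 0.5998 -0.354   0.04  ]
[ 0.4524 -0.3465  0.04  ]
[ 0.4634 -0.0345  0.04  ]
```

Crops confirm it: the riser brush (handle about 160 mm, with the shaker beside it) is the larger one, and the counter brush is visibly shorter. The brush centre is about (0.521,-0.193) with yaw -7.9°. The rack is about (0.562,0.214) with yaw -13.2°. Next is a close look at each with the wrist camera.

```bash
cat >> h.py <<'E'
import math
from scipy.spatial.transform import Rotation as Ro
def plan(goal,yaw_deg,n,nt=None):
    """rows (tool units) from the present measured pose to goal, yaw"""
    o=bot.observe(); p=np.array(o["position"]); y=math.degrees(o["tool_rot"][2]); dy=(yaw_deg-y+180)%360-180
    d=(np.array(goal)-p)/n; rows=[]
    for i in range(n):
        a=math.radians(y+dy*i/n); R=Ro.from_euler("xyz",[math.pi,0,a]).as_matrix()
        rows.append([[round(float(v),2) for v in R.T@d/.05],round(-dy/n/5,2)])
    print("from",p.round(4),round(y,2)); print(str(rows).replace(" ",""))
def st():
    o=bot.observe(); print({k:np.round(o[k],4).tolist() for k in("clock","position","tool_rot","force","moment","grip_width")})
def wrist(name):
    c=bot.get_calibration("wrist"); im=bot.grab_frame("wrist"); np.save(f"cal_{name}.npy",c,allow_pickle=True); cv2.imwrite(f"pics/{name}.png",im); return c,im
E
python3 -c "
from h import *
plan([.521,-.193,.29],82.1,12)"
```

```text
from [ 0.2586 -0.5687  0.2309] 24.45
[[[0.66,-0.39,-0.1],-0.96],[[0.69,-0.33,-0.1],-0.96],[[0.71,-0.27,-0.1],-0.96],[[0.73,-0.21,-0.1],-0.96],[[0.75,-0.15,-0.1],-0.96],[[0.76,-0.09,-0.1],-0.96],[[0.76,-0.02,-0.1],-0.96],[[0.76,0.04,-0.1],-0.96],[[0.76,0.1,-0.1],-0.96],[[0.75,0.17,-0.1],-0.96],[[0.73,0.23,-0.1],-0.96],[[0.71,0.29,-0.1],-0.96]]
```

Request:
servo_tool --targets '[[[0.66, -0.39, -0.1], -0.96], [[0.69, -0.33, -0.1], -0.96], [[0.71, -0.27, -0.1], -0.96], [[0.73, -0.21, -0.1], -0.96], [[0.75, -0.15, -0.1], -0.96], [[0.76, -0.09, -0.1], -0.96], [[0.76, -0.02, -0.1], -0.96], [[0.76, 0.04, -0.1], -0.96], [[0.76, 0.1, -0.1], -0.96], [[0.75, 0.17, -0.1], -0.96], [[0.73, 0.23, -0.1], -0.96], [[0.71, 0.29, -0.1], -0.96]]'

```text
clock: 1.65
position: [0.5223, -0.1924, 0.2913]
tool_rot: [-3.141, 0.0, 1.435]
force: [0.7, -0.8, -0.1]
grip_width: 0.0857
```

Request:
servo_tool --targets '[[[0, 0, 0], 0], [[0, 0, 0], 0]]'

```text
clock: 1.9
position: [0.5214, -0.1939, 0.291]
tool_rot: [-3.141, 0.0, 1.431]
force: [-0.1, -0.5, -0.5]
grip_width: 0.085
```

```bash
python3 -c "
from h import *
st(); wrist('wb'); st(); plan([.55,.19,.33],76.8,11)"
```

```text
{'clock': 1.9, 'position': [0.5214, -0.1939, 0.291], 'tool_rot': [-3.1409, 0.0003, 1.4311], 'force': [-0.1008, -0.5119, -0.5307], 'moment': [-0.0613, -0.0097, -0.0217], 'grip_width': 0.085}
{'clock': 1.95, 'position': [0.5212, -0.1943, 0.291], 'tool_rot': [-3.141, 0.0003, 1.4304], 'force': [-1.28, 0.3454, 0.1876], 'moment': [0.0309, 0.0149, -0.0107], 'grip_width': 0.0857}
from [ 0.5212 -0.1943  0.291 ] 81.95
[[[0.7,-0.05,-0.07],0.09],[[0.7,-0.05,-0.07],0.09],[[0.7,-0.06,-0.07],0.09],[[0.7,-0.06,-0.07],0.09],[[0.7,-0.07,-0.07],0.09],[[0.7,-0.07,-0.07],0.09],[[0.7,-0.08,-0.07],0.09],[[0.7,-0.09,-0.07],0.09],[[0.69,-0.09,-0.07],0.09],[[0.69,-0.1,-0.07],0.09],[[0.69,-0.1,-0.07],0.09]]
```

View pics/wb.png

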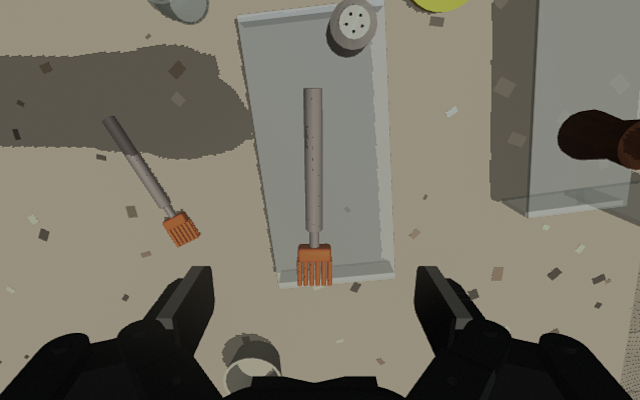

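The wrist view shows the large brush handle from (313,88) to (314,231), the head at (315,265) and the shaker at (352,27). The small brush is at (150,180) on the counter. Next I'll measure this frame and go look at the rack.

Request:
servo_tool --targets '[[[0.7, -0.05, -0.07], 0.09], [[0.7, -0.05, -0.07], 0.09], [[0.7, -0.06, -0.07], 0.09], [[0.7, -0.06, -0.07], 0.09], [[0.7, -0.07, -0.07], 0.09], [[0.7, -0.07, -0.07], 0.09], [[0.7, -0.08, -0.07], 0.09], [[0.7, -0.09, -0.07], 0.09], [[0.69, -0.09, -0.07], 0.09], [[0.69, -0.1, -0.07], 0.09], [[0.69, -0.1, -0.07], 0.09]]'

```text
clock: 3.32
position: [0.5496, 0.1912, 0.3298]
tool_rot: [3.142, 0.001, 1.343]
force: [1.1, -0.1, -0.8]
grip_width: 0.0852
```

Request:
servo_tool --targets '[[[0, 0, 0], 0], [[0, 0, 0], 0]]'

```text
clock: 3.58
position: [0.5495, 0.19, 0.3295]
tool_rot: [-3.141, 0.001, 1.344]
force: [-0.0, 0.2, 0.3]
grip_width: 0.0856
```

```bash
python3 -c "
from h import *
st(); wrist('wr1'); st()
np.set_printoptions(precision=4,suppress=True)
c=load('wb'); A=onz(c,313,88,.05);B=onz(c,314.5,231,.05);d=A-B;print(A,B,(A+B)/2,np.linalg.norm(d),np.degrees(np.arctan2(-d[0],d[1])))
im=cv2.imread('pics/wb.png').astype(int).sum(2)
for v in (100,130,160,190,220): print(v,im[v,296:332].tolist())
"
```

```text
{'clock': 3.575, 'position': [0.5495, 0.19, 0.3295], 'tool_rot': [-3.1414, 0.0008, 1.3441], 'force': [-0.0343, 0.2126, 0.3166], 'moment': [0.0396, -0.0504, -0.027], 'grip_width': 0.0856}
{'clock': 3.625, 'position': [0.5496, 0.1898, 0.3296], 'tool_rot': [-3.1416, 0.0008, 1.3437], 'force': [0.8998, -0.1095, 0.7967], 'moment': [-0.0149, -0.0038, -0.0252], 'grip_width': 0.0852}
[ 0.5324 -0.1156  0.05  ] [ 0.5113 -0.276   0.05  ] [ 0.5218 -0.1958  0.05  ] 0.16173884757928328 -7.476638868910565
100 [397, 400, 400, 400, 398, 403, 412, 285, 197, 220, 254, 292, 309, 322, 339, 355, 372, 378, 376, 368, 369, 369, 357, 341, 319, 259, 363, 404, 400, 400, 400, 400, 400, 401, 401, 401]
130 [397, 401, 399, 399, 396, 401, 404, 362, 234, 176, 192, 271, 316, 331, 345, 360, 370, 380, 382, 372, 375, 372, 354, 341, 323, 269, 314, 385, 403, 400, 400, 400, 400, 401, 400, 400]
160 [398, 396, 399, 398, 398, 398, 399, 409, 289, 220, 248, 282, 313, 336, 352, 366, 295, 354, 386, 379, 372, 370, 356, 339, 317, 271, 315, 385, 404, 397, 399, 399, 399, 399, 399, 399]
190 [399, 396, 398, 398, 397, 398, 400, 405, 358, 245, 232, 275, 305, 328, 349, 363, 372, 383, 385, 378, 369, 368, 353, 330, 310, 270, 314, 387, 401, 399, 398, 397, 400, 396, 399, 400]
220 [398, 398, 400, 398, 397, 397, 396, 398, 406, 294, 233, 265, 295, 325, 346, 358, 372, 388, 389, 377, 367, 365, 357, 329, 303, 267, 313, 383, 401, 398, 398, 397, 398, 399, 398, 400]
```

View pics/wr1.png

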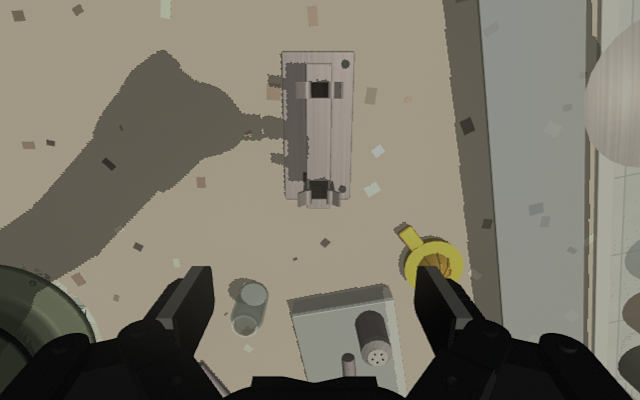

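The wrist view over the rack shows the base plate at (282..354, 52..200), clip A at (319,89) and clip B at (319,188), with the bar between them. I'll enlarge it.

```bash
python3 -c "
from h import *
im=cv2.imread('pics/wr1.png')[40:220,260:375]
cv2.imwrite('pics/wr1c.png',cv2.convertScaleAbs(cv2.resize(im,None,fx=5,fy=3.3,interpolation=cv2.INTER_NEAREST),alpha=1.5))
im=im[:100];cv2.imwrite('pics/wr1d.png',cv2.convertScaleAbs(cv2.resize(im,None,fx=6,fy=6,interpolation=cv2.INTER_NEAREST),alpha=1.5))
"
```

```text
(no output)
```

View pics/wr1c.png

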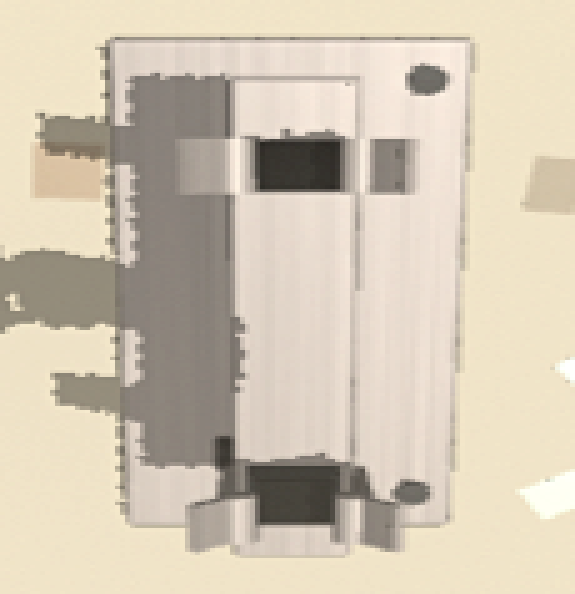

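View pics/wr1d.png

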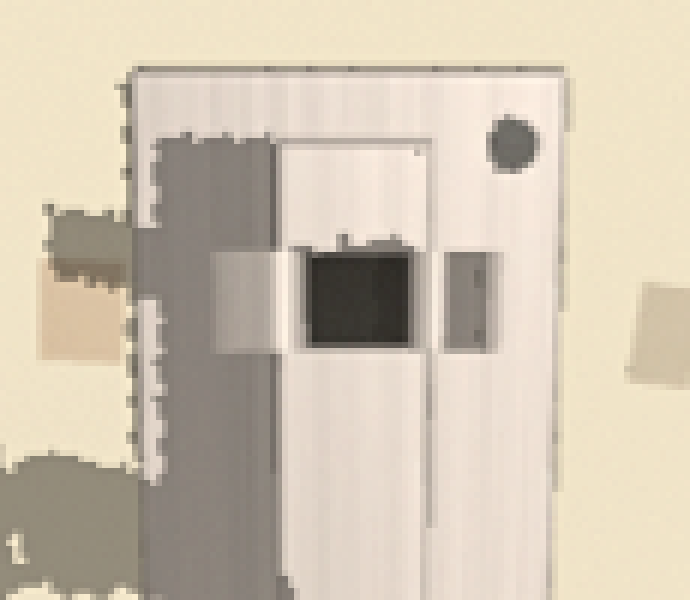

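```bash
python3 -c "
from h import *
np.set_printoptions(precision=4,suppress=True)
c=load('wr1')
q=np.array([onz(c,*p,.01) for p in((282,51.5),(354,51.5),(349.2,198.8),(285.4,198.8))]);print(q,q.mean(0),[np.linalg.norm(q[i]-q[i-1]) for i in range(4)])
d=(q[0]+q[1]-q[2]-q[3])/2;yaw=np.degrees(np.arctan2(-d[0],d[1]));print('yaw',yaw)
for h in(.064,.08,.094,.1,.11,.124):
    A=onz(c,319.3,63.3,h);B=onz(c,318.1,208.2,h); L=onz(c,307,63.3,h);R=onz(c,331.6,63.3,h);L2=onz(c,306.6,208.2,h);R2=onz(c,329.6,208.2,h);dd=A-B
    F=onz(c,319.3,90,h+.047);N=onz(c,318.9,191,h+.047)
    print(h,'len',np.linalg.norm(dd),'w',np.linalg.norm(L-R),np.linalg.norm(L2-R2),(A+B)/2,np.degrees(np.arctan2(-dd[0],dd[1])),'clips',F,N)
"
```

```text
[[0.54   0.317  0.01  ]
 [0.6258 0.2971 0.01  ]
 [0.5832 0.113  0.01  ]
 [0.4968 0.1331 0.01  ]] [0.5614 0.2151 0.01  ] [np.float64(0.18892750505541633), np.float64(0.0880765694864508), np.float64(0.18896353790724055), np.float64(0.08869462804160838)]
yaw -13.13175638841085
0.064 len 0.16719128940835 w 0.02683340243053699 0.02848505551278228 [0.5607 0.209  0.064 ] -13.280189687239387 clips [0.573  0.2637 0.111 ] [0.5497 0.1626 0.111 ]
0.08 len 0.16063399704069106 w 0.025780988362921715 0.027367863117369308 [0.5609 0.2113 0.08  ] -13.280189687239366 clips [0.5728 0.2638 0.127 ] [0.5505 0.1672 0.127 ]
0.094 len 0.15489636621898953 w 0.024860126053758435 0.026390319771382828 [0.5612 0.2133 0.094 ] -13.280189687239382 clips [0.5726 0.2639 0.141 ] [0.5512 0.1712 0.141 ]
0.1 len 0.15243738158111747 w 0.02446547077840263 0.025971372623102937 [0.5613 0.2141 0.1   ] -13.280189687239412 clips [0.5725 0.264  0.147 ] [0.5515 0.1729 0.147 ]
0.11 len 0.14833907385133058 w 0.023807711986143162 0.025273127375969862 [0.5614 0.2155 0.11  ] -13.280189687239359 clips [0.5724 0.264  0.157 ] [0.552  0.1758 0.157 ]
0.124 len 0.14260144302962904 w 0.02288684967697976 0.02429558402998338 [0.5617 0.2175 0.124 ] -13.28018968723938 clips [0.5721 0.2641 0.171 ] [0.5527 0.1798 0.171 ]
```

The rack measures centre (0.5614,0.215), yaw -13.2°, with the base sides within 2% of 90×190. The bar top is about 0.10, so the seated axis should be near 0.13. Going back to the brush now.

```bash
python3 -c "
from h import *
plan([.522,-.1955,.2],82.3,11)"
```

```text
from [0.5496 0.1898 0.3296] 76.99
[[[-0.69,0.11,0.24],-0.1],[[-0.69,0.1,0.24],-0.1],[[-0.7,0.1,0.24],-0.1],[[-0.7,0.09,0.24],-0.1],[[-0.7,0.09,0.24],-0.1],[[-0.7,0.08,0.24],-0.1],[[-0.7,0.07,0.24],-0.1],[[-0.7,0.07,0.24],-0.1],[[-0.7,0.06,0.24],-0.1],[[-0.7,0.06,0.24],-0.1],[[-0.7,0.05,0.24],-0.1]]
```

Request:
servo_tool --targets '[[[-0.69, 0.11, 0.24], -0.1], [[-0.69, 0.1, 0.24], -0.1], [[-0.7, 0.1, 0.24], -0.1], [[-0.7, 0.09, 0.24], -0.1], [[-0.7, 0.09, 0.24], -0.1], [[-0.7, 0.08, 0.24], -0.1], [[-0.7, 0.07, 0.24], -0.1], [[-0.7, 0.07, 0.24], -0.1], [[-0.7, 0.06, 0.24], -0.1], [[-0.7, 0.06, 0.24], -0.1], [[-0.7, 0.05, 0.24], -0.1]]'

```text
clock: 5.0
position: [0.5224, -0.1969, 0.1975]
tool_rot: [3.142, 0.001, 1.44]
force: [0.9, 1.0, 0.4]
grip_width: 0.0856
```

Request:
servo_tool --targets '[[[0, 0, 0], 0], [[0, 0, 0], 0]]'

```text
clock: 5.25
position: [0.523, -0.1946, 0.198]
tool_rot: [3.141, -0.0, 1.441]
force: [-0.1, 0.7, 0.9]
grip_width: 0.0853
```

```bash
python3 -c "
from h import *
st(); wrist('wb2'); 
plan([.522,-.1955,.060],82.3,6)"
```

```text
{'clock': 5.25, 'position': [0.523, -0.1946, 0.198], 'tool_rot': [3.1415, -0.0001, 1.4405], 'force': [-0.0629, 0.6814, 0.8871], 'moment': [0.0667, -0.0036, 0.0162], 'grip_width': 0.0853}
from [ 0.5233 -0.194   0.1981] 82.6
[[[-0.01,-0.0,0.46],0.01],[[-0.01,-0.0,0.46],0.01],[[-0.01,-0.0,0.46],0.01],[[-0.01,-0.0,0.46],0.01],[[-0.01,-0.0,0.46],0.01],[[-0.01,-0.0,0.46],0.01]]
```

View pics/wb2.png

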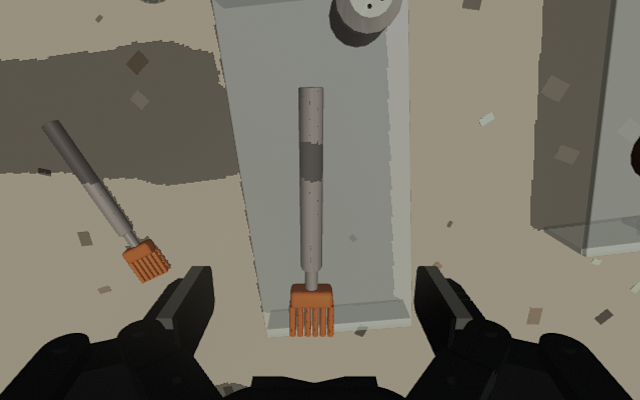

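The handle runs from (310.5,87.5) to (312,270), between the fingers.

```bash
python3 -c "
from h import *
c=load('wb2'); A=onz(c,311,87.5,.05);B=onz(c,311.5,270,.05);d=A-B;print(A,B,(A+B)/2,np.linalg.norm(d),np.degrees(np.arctan2(-d[0],d[1])))
im=cv2.imread('pics/wb2.png').astype(int).sum(2)
for v in (100,130,200,230,260): print(v,im[v,294:330].tolist())
"
```

```text
[ 0.53195327 -0.11576202  0.05      ] [ 0.51076796 -0.27665101  0.05      ] [ 0.52136062 -0.19620652  0.05      ] 0.16227779239818377 -7.501354729589347
100 [400, 399, 401, 411, 286, 187, 206, 230, 257, 281, 306, 315, 324, 335, 350, 343, 363, 377, 378, 372, 365, 371, 373, 360, 354, 343, 331, 316, 258, 315, 386, 402, 401, 400, 399, 400]
130 [399, 398, 399, 407, 328, 211, 205, 237, 261, 287, 309, 324, 330, 339, 352, 363, 370, 375, 382, 374, 366, 372, 372, 359, 351, 340, 327, 309, 240, 359, 404, 400, 399, 398, 400, 398]
200 [397, 397, 399, 397, 406, 319, 222, 230, 263, 288, 309, 327, 339, 356, 362, 367, 375, 378, 376, 371, 365, 366, 370, 264, 294, 327, 306, 262, 268, 369, 401, 397, 397, 399, 396, 397]
230 [397, 397, 397, 400, 400, 409, 268, 221, 261, 284, 305, 328, 344, 356, 362, 365, 373, 375, 375, 367, 364, 361, 362, 349, 328, 313, 298, 241, 302, 383, 400, 398, 396, 399, 398, 397]
260 [398, 398, 397, 398, 399, 408, 289, 223, 255, 281, 301, 326, 340, 348, 358, 369, 294, 344, 369, 365, 360, 360, 358, 344, 319, 303, 286, 217, 357, 404, 399, 396, 397, 399, 397, 398]
```

Request:
servo_tool --targets '[[[-0.02, -0.02, 0.5], 0], [[-0.02, -0.02, 0.5], 0], [[0, 0, 0.5], 0], [[0, 0, 0.5], 0], [[0, 0, 0.5], 0], [[0, 0, 0.26], 0], [[0, 0, 0], 0], [[0, 0, 0], 0]]' --gripper 0.2

```text
clock: 6.3
position: [0.5216, -0.1961, 0.0607]
tool_rot: [3.14, 0.0, 1.442]
force: [-0.4, -0.8, 0.4]
grip_width: 0.0513
```

```bash
python3 -c "
from h import *
st()
plan([.5212,-.196,.0415],82.4,2)"
```

```text
{'clock': 6.3, 'position': [0.5216, -0.1961, 0.0607], 'tool_rot': [3.1404, 0.0002, 1.4418], 'force': [-0.3815, -0.7695, 0.4358], 'moment': [-0.0226, -0.038, 0.0072], 'grip_width': 0.0513}
from [ 0.5216 -0.1961  0.0607] 82.61
[[[0.0,-0.0,0.19],0.02],[[0.0,-0.0,0.19],0.02]]
```

Request:
servo_tool --targets '[[[0, 0, 0.19], 0.02], [[0, 0, 0.18], 0.02], [[0, 0, 0], 0], [[0, 0, 0], 0]]'

```text
clock: 6.8
position: [0.5211, -0.196, 0.0413]
tool_rot: [-3.141, -0.0, 1.438]
force: [0.1, -0.2, -0.2]
grip_width: 0.0515
```

Request:
servo_tool --targets '[[[0, 0, 0], 0], [[0, 0, 0], 0], [[0, 0, 0], 0], [[0, 0, 0], 0], [[0, 0, 0], 0], [[0, 0, 0], 0]]' --gripper -1 --newtons 80

```text
clock: 7.55
position: [0.5212, -0.1961, 0.0418]
tool_rot: [3.141, 0.0, 1.438]
force: [-1.5, 0.9, 7.1]
grip_width: 0.0174
```

```bash
python3 -c "
from h import *
st()"
```

```text
{'clock': 7.55, 'position': [0.5212, -0.1961, 0.0418], 'tool_rot': [3.1411, 0.0002, 1.4381], 'force': [-1.4918, 0.9139, 7.1482], 'moment': [0.1218, 0.4277, -0.0611], 'grip_width': 0.0174}
```

```bash
python3 -c "
from h import *
wrist('wg');st()"
```

```text
{'clock': 7.6, 'position': [0.5212, -0.1962, 0.0418], 'tool_rot': [3.1412, 0.0002, 1.438], 'force': [-2.2541, 0.3472, 8.8724], 'moment': [0.139, 0.4612, -0.0597], 'grip_width': 0.0175}
```

View pics/wg.png

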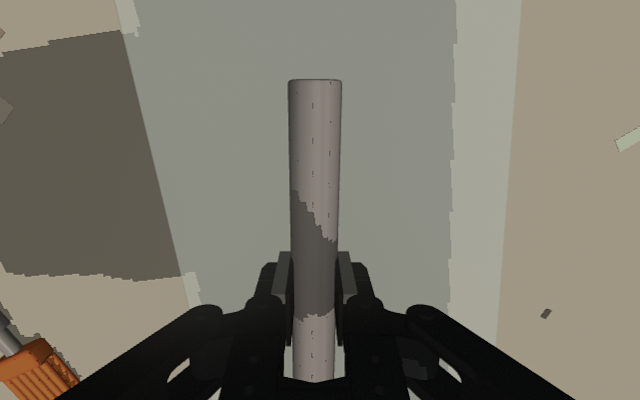

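The handle (288..342 at its far end, 315 at mid) sits between the pads. The opening reads 17.5 mm rather than 20, and there is 7–9 N upward, so I'll lift gently and recheck.

Request:
servo_tool --targets '[[[0, 0, -0.1], 0], [[0, 0, -0.1], 0], [[0, 0, -0.2], 0], [[0, 0, 0], 0], [[0, 0, 0], 0]]'

```text
clock: 8.22
position: [0.521, -0.1961, 0.0613]
tool_rot: [3.142, 0.0, 1.438]
force: [-0.0, -0.1, -1.1]
grip_width: 0.0171
```

```bash
python3 -c "
from h import *
wrist('wg2');st()"
```

```text
{'clock': 8.275, 'position': [0.5209, -0.1961, 0.0612], 'tool_rot': [-3.1414, -0.0, 1.4382], 'force': [-0.1034, -0.0211, -1.388], 'moment': [0.0444, 0.0057, -0.0278], 'grip_width': 0.0168}
```

View pics/wg2.png

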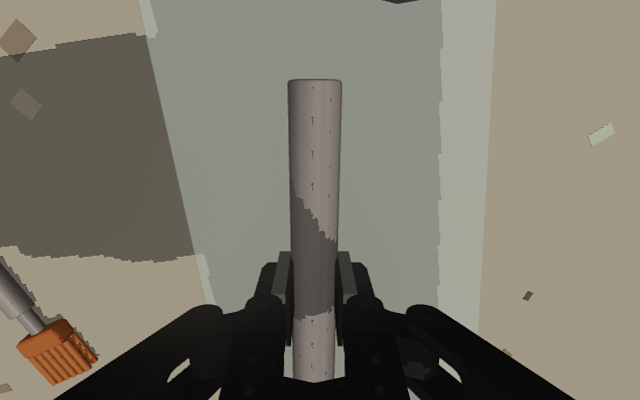

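Held: the force is -1.3 N (the brush's weight) and the handle hasn't moved in the image. Now I'll check the handle against the hand-eye calibration and plan the carry.

```bash
python3 -c "
from h import *
c=load('wg2');o=bot.observe();p=np.array(o['position']);R=Ro.from_euler('xyz',o['tool_rot']).as_matrix()
print('end',proj(c,p+R@[.08,0,-.0182]),proj(c,p+R@[.08,0,-.0082]),proj(c,p+R@[.02,0,-.0082]))
im=cv2.imread('pics/wg2.png').astype(int).sum(2)
for v in (90,150,190,240,350): 
  r=np.abs(np.diff(im[v,270:360]));print(v,[(270+i,int(x)) for i,x in enumerate(r) if x>60])
plan([.521,-.19,.24],82.4,4)"
```

```text
end (np.float64(311.50596933049763), np.float64(83.29822924851645)) (np.float64(311.6391209945399), np.float64(83.71074655973001)) (np.float64(312.09007070411775), np.float64(235.00903054985787))
90 [(286, 125), (287, 130), (341, 124)]
150 [(287, 91), (288, 125), (339, 80), (340, 80)]
190 [(288, 128), (289, 118), (311, 75), (338, 95), (339, 73)]
240 [(289, 126), (290, 118), (329, 94), (333, 92), (335, 96), (337, 182)]
350 [(283, 81), (284, 262), (291, 138), (292, 113), (324, 93), (334, 151), (342, 121), (343, 191), (344, 93)]
from [ 0.5209 -0.1961  0.0612] 82.4
[[[0.03,-0.0,-0.89],0.0],[[0.03,-0.0,-0.89],0.0],[[0.03,-0.0,-0.89],0.0],[[0.03,-0.0,-0.89],0.0]]
```

Request:
servo_tool --targets '[[[0, 0, -0.8], 0], [[0, 0, -0.9], 0], [[0, 0, -0.9], 0], [[0, 0, -0.6], 0], [[0, 0, 0], 0]]'

```text
clock: 8.9
position: [0.5219, -0.1964, 0.2231]
tool_rot: [3.138, 0.001, 1.438]
force: [-0.3, 0.5, -2.3]
grip_width: 0.0169
```

```bash
python3 -c "
from h import *
st();plan([.561,.215,.212],76.8,12)"
```

```text
{'clock': 8.9, 'position': [0.5219, -0.1964, 0.2231], 'tool_rot': [3.1384, 0.0008, 1.438], 'force': [-0.3437, 0.4638, -2.3246], 'moment': [0.0731, 0.0084, -0.0052], 'grip_width': 0.0169}
from [ 0.5219 -0.1964  0.2231] 82.39
[[[0.69,-0.03,0.02],0.09],[[0.69,-0.03,0.02],0.09],[[0.69,-0.04,0.02],0.09],[[0.69,-0.04,0.02],0.09],[[0.69,-0.05,0.02],0.09],[[0.69,-0.05,0.02],0.09],[[0.69,-0.06,0.02],0.09],[[0.69,-0.07,0.02],0.09],[[0.69,-0.07,0.02],0.09],[[0.68,-0.08,0.02],0.09],[[0.68,-0.08,0.02],0.09],[[0.68,-0.09,0.02],0.09]]
```

Request:
servo_tool --targets '[[[0.6, -0.03, 0.02], 0.09], [[0.7, -0.03, 0.02], 0.09], [[0.7, -0.04, 0.02], 0.09], [[0.7, -0.04, 0.02], 0.09], [[0.7, -0.05, 0.02], 0.09], [[0.7, -0.05, 0.02], 0.09], [[0.7, -0.06, 0.02], 0.09], [[0.7, -0.07, 0.02], 0.09], [[0.7, -0.07, 0.02], 0.09], [[0.68, -0.08, 0.02], 0.09], [[0.68, -0.08, 0.02], 0.09], [[0.62, -0.09, 0.02], 0.09]]'

```text
clock: 10.4
position: [0.5581, 0.2139, 0.2078]
tool_rot: [-3.14, 0.001, 1.344]
force: [0.6, 0.7, -2.0]
grip_width: 0.0174
```

Request:
servo_tool --targets '[[[0, 0, 0], 0], [[0, 0, 0], 0], [[0, 0, 0], 0]]'

```text
clock: 10.78
position: [0.5587, 0.2117, 0.2089]
tool_rot: [-3.141, 0.001, 1.343]
force: [0.8, -0.6, -2.3]
grip_width: 0.017
```

```bash
python3 -c "
from h import *
wrist('wk');st();im=cv2.imread('pics/wk.png')
cv2.imwrite('pics/sk.png',cv2.convertScaleAbs(cv2.resize(bot.grab_frame('scene')[100:250,280:440],None,fx=5,fy=4),alpha=1.5))"
```

```text
{'clock': 10.825, 'position': [0.5587, 0.2118, 0.2091], 'tool_rot': [-3.1414, 0.0005, 1.3428], 'force': [-0.3561, 0.8059, -1.9574], 'moment': [0.0168, 0.0089, 0.017], 'grip_width': 0.0172}
```

View pics/wk.png

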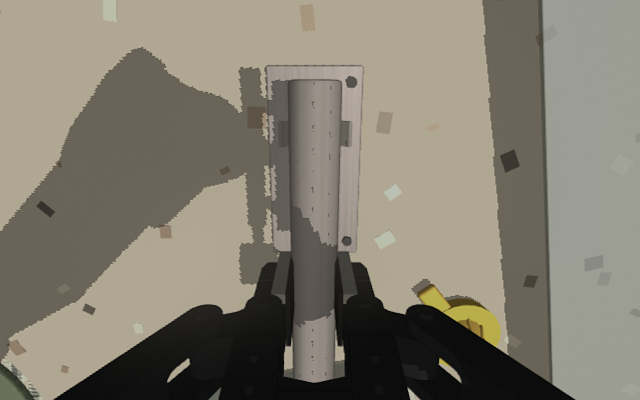

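View pics/sk.png

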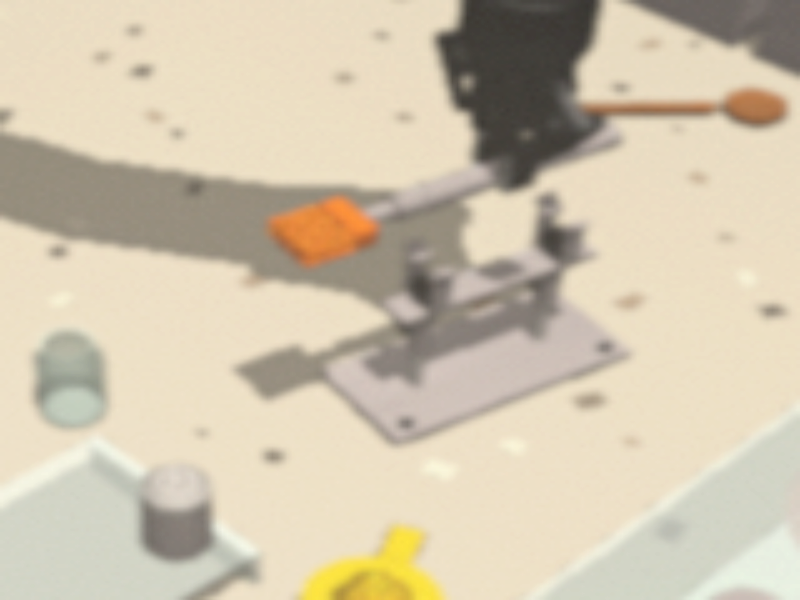

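Over the rack the handle is in line with the clips. Clip flares show either side of it at (283,133) and (346,133), and the base plate spans 267..363 at v=66. I'll measure this precisely.

```bash
python3 -c "
from h import *
np.set_printoptions(precision=4,suppress=True)
im=cv2.imread('pics/wk.png')
cv2.imwrite('pics/wkc.png',cv2.convertScaleAbs(cv2.resize(im[55:260,255:375],None,fx=6,fy=2.9,interpolation=cv2.INTER_NEAREST),alpha=1.5))
cv2.imwrite('pics/wkd.png',cv2.convertScaleAbs(cv2.resize(im[100:165,265:365],None,fx=8,fy=8,interpolation=cv2.INTER_NEAREST),alpha=1.5))
"
```

```text
(no output)
```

View pics/wkc.png

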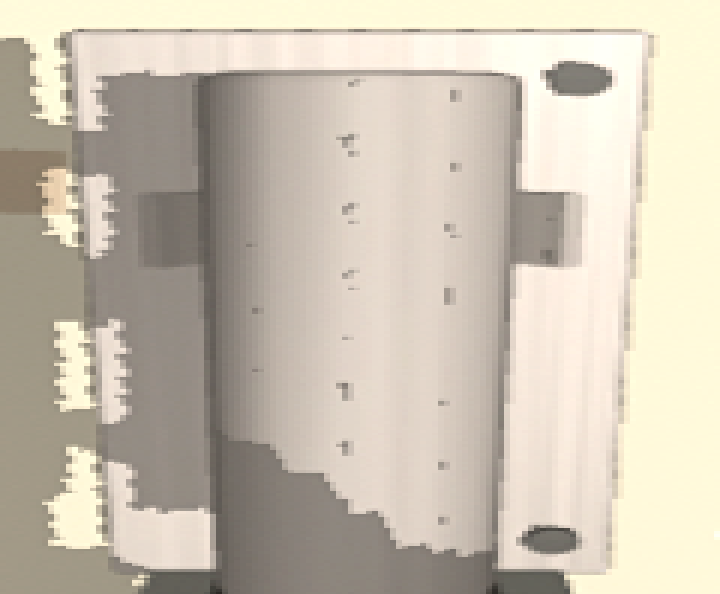

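View pics/wkd.png

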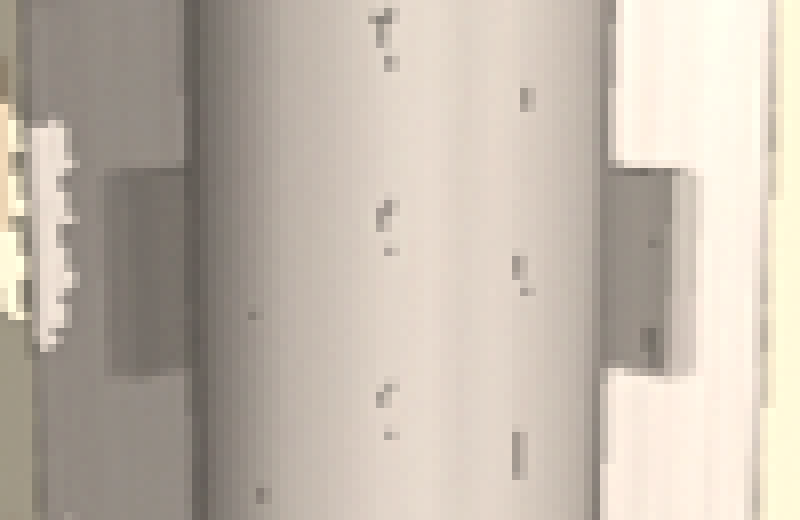

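```bash
python3 -c "
from h import *
np.set_printoptions(precision=4,suppress=True)
for name,obs in (('wk',[(314.7,133,'handle',None),(315.05,133.7,'flare',.150),(315.2,65.3,'baseF',.01),(315.2,251.8,'baseN',.01)]),('wr1',[(319.3,90,'clipF',.15),(318.9,191,'clipN',.15),(318,51.5,'bF',.01),(317.3,198.8,'bN',.01)])):
  c=load(name)
  P=np.array(c['pose']);
  p,yaw={'wk':((.5587,.2118,.2091),1.3428),'wr1':((.5495,.1899,.3296),1.3438)}[name]
  R=Ro.from_euler('xyz',[math.pi,0,yaw]).as_matrix()
  for u,v,n,z in obs:
    if z is None: z=p[2]+.0082
    w=onz(c,u,v,z); t=R.T@(w-p); d=-(P[:3,:3].T@(w-P[:3,3]))[2]
    print(name,n,'world',w,'tool',t,'depth',d)
"
```

```text
wk handle world [0.5738 0.2722 0.2173] tool [ 0.0622  0.0011 -0.0082] depth 0.13246909121316303
wk flare world [0.5723 0.2639 0.15  ] tool [0.0538 0.0015 0.0591] depth 0.19910664615797907
wk baseF world [0.5831 0.3073 0.01  ] tool [0.0986 0.0022 0.1991] depth 0.3185326754697502
wk baseN world [0.5407 0.1242 0.01  ] tool [-0.0894  0.0022  0.1991] depth 0.3763789836041254
wr1 clipF world [0.5725 0.264  0.15  ] tool [0.0773 0.0057 0.1796] depth 0.3066946666572181
wr1 clipN world [0.5516 0.1738 0.15  ] tool [-0.0152  0.0057  0.1796] depth 0.3351827859790354
wr1 bF world [0.5829 0.3071 0.01  ] tool [0.1217 0.0062 0.3196] depth 0.42624861708771067
wr1 bN world [0.54   0.1231 0.01  ] tool [-0.0673  0.0057  0.3196] depth 0.4844087403760869
```

The handle-versus-clip lateral offset works out to about 0.1–0.2 mm after removing the camera bias, and the two are parallel. Along the handle I still need about +3 mm. Descending to just above the highest possible contact.

Request:
servo_tool --targets '[[[0.06, 0, 0.1], -0.05], [[0, 0, 0.2], 0], [[0, 0, 0.3], 0], [[0, 0, 0.2], 0], [[0, 0, 0.1], 0], [[0, 0, 0], 0], [[0, 0, 0], 0]]'

```text
clock: 11.75
position: [0.5595, 0.2158, 0.1647]
tool_rot: [3.141, -0.0, 1.348]
force: [0.2, -0.1, -1.3]
grip_width: 0.0169
```

```bash
python3 -c "
from h import *
wrist('wk2');st();im=cv2.imread('pics/wk2.png')
cv2.imwrite('pics/wk2c.png',cv2.convertScaleAbs(cv2.resize(im[60:240,245:385],None,fx=5,fy=3.3,interpolation=cv2.INTER_NEAREST),alpha=1.5))"
```

```text
{'clock': 11.8, 'position': [0.5595, 0.2158, 0.1647], 'tool_rot': [3.1411, -0.0003, 1.3482], 'force': [0.237, -0.1912, -1.2856], 'moment': [0.0609, -0.0371, -0.0025], 'grip_width': 0.0172}
```

View pics/wk2c.png

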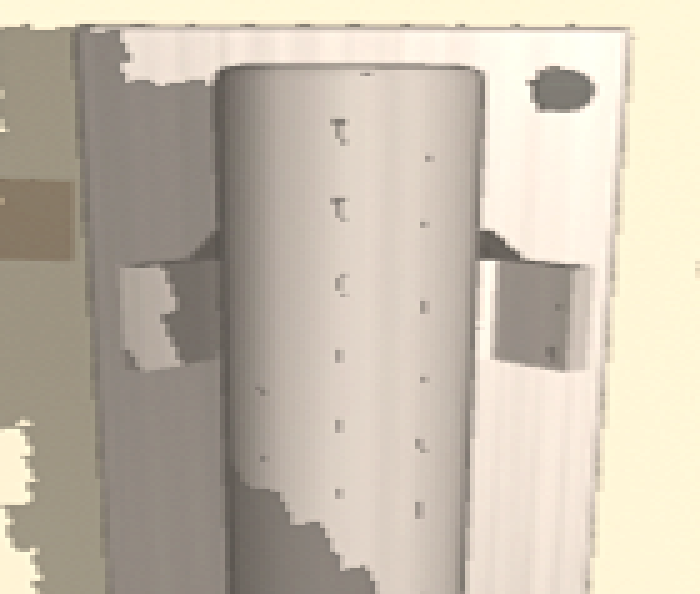

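Flares span 269..364 (centre 316.4) against the handle centre at 314.8. That puts the handle about 0.4–0.6 mm off at the far clip, so I'll nudge +0.4 mm in tool y. The clip top is about 0.16, so contact should come near TCP z of about 0.147–0.150. Now descending by feel.

Request:
servo_tool --targets '[[[0, 0.008, 0.05], 0], [[0, 0, 0.08], 0], [[0, 0, 0.05], 0], [[0, 0, 0], 0]]'

```text
clock: 12.3
position: [0.5596, 0.2156, 0.155]
tool_rot: [-3.141, 0.0, 1.348]
force: [0.4, 0.5, -1.2]
grip_width: 0.0172
```

Request:
servo_tool --targets '[[[0, 0, 0.03], 0], [[0, 0, 0.03], 0], [[0, 0, 0], 0]]'

```text
clock: 12.68
position: [0.5597, 0.2156, 0.1522]
tool_rot: [-3.141, 0.0, 1.348]
force: [-0.2, 0.2, -1.4]
grip_width: 0.0173
```

Request:
servo_tool --targets '[[[0, 0, 0.03], 0], [[0, 0, 0.03], 0], [[0, 0, 0], 0]]'

```text
clock: 13.05
position: [0.5597, 0.2156, 0.1492]
tool_rot: [-3.141, 0.0, 1.348]
force: [0.0, 0.1, -0.4]
grip_width: 0.0171
```

Request:
servo_tool --targets '[[[0, 0, 0.03], 0], [[0, 0, 0.03], 0], [[0, 0, 0], 0]]'

```text
clock: 13.42
position: [0.5596, 0.2156, 0.1462]
tool_rot: [-3.141, 0.0, 1.348]
force: [-0.3, -0.1, -0.6]
grip_width: 0.0174
```

Request:
servo_tool --targets '[[[0, 0, 0.03], 0], [[0, 0, 0.03], 0], [[0, 0, 0], 0]]'

```text
clock: 13.8
position: [0.56, 0.2156, 0.1434]
tool_rot: [3.141, -0.0, 1.348]
force: [2.6, -0.3, -0.1]
grip_width: 0.017
```

A side force of +2.6 N in x shows the handle touching one flare, so I'll shift towards tool +y until it vanishes.

Request:
servo_tool --targets '[[[0, 0.01, 0], 0], [[0, 0, 0], 0]]'

```text
clock: 14.05
position: [0.5602, 0.2155, 0.1433]
tool_rot: [-3.141, -0.0, 1.348]
force: [0.9, -0.9, -0.5]
grip_width: 0.0172
```

```bash
python3 -c "
from h import *
wrist('wk3');st();st();im=cv2.imread('pics/wk3.png')
cv2.imwrite('pics/wk3c.png',cv2.convertScaleAbs(cv2.resize(im[60:260,245:385],None,fx=5,fy=3,interpolation=cv2.INTER_NEAREST),alpha=1.5))"
```

```text
{'clock': 14.1, 'position': [0.5602, 0.2156, 0.1433], 'tool_rot': [-3.1416, -0.0, 1.3483], 'force': [1.3217, -0.4719, 1.2442], 'moment': [-0.0527, -0.1975, -0.0828], 'grip_width': 0.0169}
{'clock': 14.1, 'position': [0.5602, 0.2156, 0.1433], 'tool_rot': [-3.1416, -0.0, 1.3483], 'force': [1.3217, -0.4719, 1.2442], 'moment': [-0.0527, -0.1975, -0.0828], 'grip_width': 0.0169}
```

View pics/wk3c.png

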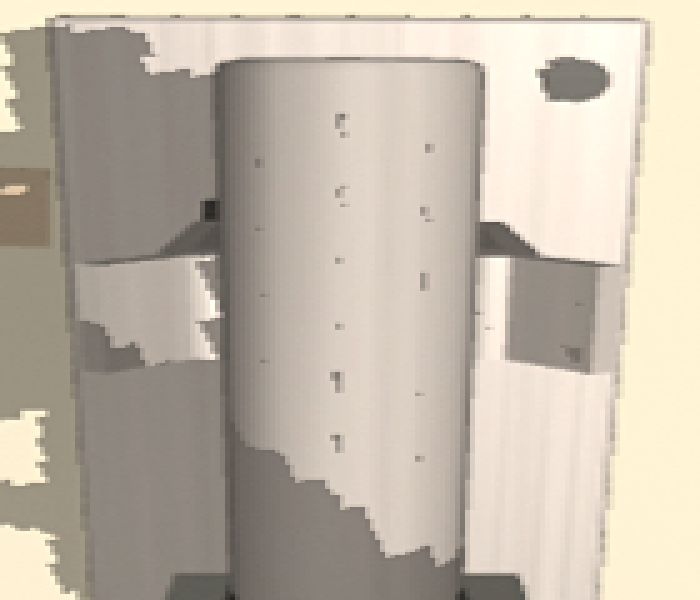

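Flares now span 260..369 (centre 314.6) and the handle centre is 314.6, so they are aligned. The side force is down to about 1 N. Continuing down.

Request:
servo_tool --targets '[[[0, 0.004, 0.02], 0], [[0, 0, 0.02], 0], [[0, 0, 0], 0]]'

```text
clock: 14.48
position: [0.5604, 0.2158, 0.1416]
tool_rot: [3.141, -0.0, 1.348]
force: [-0.2, 0.3, 4.2]
grip_width: 0.0169
```

Request:
servo_tool --targets '[[[0, 0, 0.02], 0], [[0, 0, 0.02], 0], [[0, 0, 0], 0]]'

```text
clock: 14.85
position: [0.5604, 0.2158, 0.1396]
tool_rot: [3.141, -0.001, 1.349]
force: [-0.3, 1.7, 4.6]
grip_width: 0.0169
```

The handle is on the lips, with no side force. Pressing on.

Request:
servo_tool --targets '[[[0, 0, 0.02], 0], [[0, 0, 0.02], 0], [[0, 0, 0], 0]]'

```text
clock: 15.22
position: [0.5604, 0.2157, 0.1374]
tool_rot: [3.142, -0.0, 1.348]
force: [0.6, 1.5, 2.6]
grip_width: 0.0171
```

Request:
servo_tool --targets '[[[0, 0, 0.02], 0], [[0, 0, 0.02], 0], [[0, 0, 0], 0]]'

```text
clock: 15.6
position: [0.5602, 0.2154, 0.135]
tool_rot: [-3.141, 0.0, 1.348]
force: [-0.2, 0.5, -2.1]
grip_width: 0.017
```

Request:
servo_tool --targets '[[[0, 0, 0.02], 0], [[0, 0, 0.02], 0], [[0, 0, 0], 0]]'

```text
clock: 15.98
position: [0.5602, 0.2154, 0.133]
tool_rot: [-3.141, 0.0, 1.348]
force: [0.2, 0.5, -4.6]
grip_width: 0.0174
```

The lips are passed and the clips now pull the handle down (-4.6 N). Continuing to the pads.

Request:
servo_tool --targets '[[[0, 0, 0.02], 0], [[0, 0, 0.02], 0], [[0, 0, 0], 0]]'

```text
clock: 16.35
position: [0.5602, 0.2154, 0.131]
tool_rot: [-3.141, 0.0, 1.348]
force: [-1.3, -0.1, -6.3]
grip_width: 0.017
```

Request:
servo_tool --targets '[[[0, 0, 0.02], 0], [[0, 0, 0.02], 0], [[0, 0, 0], 0]]'

```text
clock: 16.73
position: [0.5604, 0.2155, 0.1294]
tool_rot: [3.142, 0.0, 1.348]
force: [-2.3, -0.7, -0.2]
grip_width: 0.0168
```

Request:
servo_tool --targets '[[[0, 0, 0.02], 0], [[0, 0, 0], 0]]'

```text
clock: 16.98
position: [0.5604, 0.2155, 0.1285]
tool_rot: [3.141, -0.0, 1.348]
force: [-1.9, -1.1, 4.8]
grip_width: 0.0172
```

Request:
servo_tool --targets '[[[0, 0, 0.02], 0], [[0, 0, 0], 0]]'

```text
clock: 17.23
position: [0.5605, 0.2156, 0.1278]
tool_rot: [3.141, -0.0, 1.348]
force: [-4.1, -1.6, 9.2]
grip_width: 0.017
```

Request:
servo_tool --targets '[[[0, 0, 0.016], 0], [[0, 0, 0], 0]]'

```text
clock: 17.48
position: [0.5606, 0.2156, 0.1273]
tool_rot: [3.141, -0.0, 1.348]
force: [-6.1, -3.4, 14.5]
grip_width: 0.017
```

Request:
servo_tool --targets '[[[-0.004, -0.008, 0.008], 0], [[0, 0, 0], 0]]'

```text
clock: 17.73
position: [0.5605, 0.2156, 0.1272]
tool_rot: [3.14, -0.001, 1.348]
force: [-3.9, -2.4, 16.6]
grip_width: 0.017
```

```bash
python3 -c "
from h import *
st()"
```

```text
{'clock': 17.725, 'position': [0.5605, 0.2156, 0.1272], 'tool_rot': [3.1401, -0.0007, 1.3482], 'force': [-3.8797, -2.4126, 16.5761], 'moment': [-0.5292, 0.9514, -0.0082], 'grip_width': 0.017}
```

The moment matches the lateral force acting at the wrist lever arm (about 0.24 m), so the load is balanced between the clips. One small push more.

Request:
servo_tool --targets '[[[-0.004, -0.008, 0.008], 0], [[0, 0, 0], 0]]'

```text
clock: 17.98
position: [0.5605, 0.2155, 0.127]
tool_rot: [3.139, -0.001, 1.348]
force: [-3.0, -2.2, 18.0]
grip_width: 0.0174
```

At 18 N the handle is home. I'll ease the push by about 1.5 mm and release.

Request:
servo_tool --targets '[[[0, 0, -0.03], 0], [[0, 0, 0], 0]]'

```text
clock: 18.23
position: [0.5604, 0.2155, 0.1281]
tool_rot: [3.14, -0.001, 1.348]
force: [0.6, -0.9, 9.9]
grip_width: 0.0173
```

Request:
servo_tool --targets '[[[0, 0, 0], 0], [[0, 0, 0], 0], [[0, 0, 0], 0], [[0, 0, 0], 0], [[0, 0, 0], 0]]' --gripper 0.2

```text
clock: 18.85
position: [0.5595, 0.2153, 0.1272]
tool_rot: [-3.142, 0.0, 1.348]
force: [-0.3, -0.2, -0.0]
grip_width: 0.0515
```

```bash
python3 -c "
from h import *
st();wrist('rel')"
```

```text
{'clock': 18.85, 'position': [0.5595, 0.2153, 0.1272], 'tool_rot': [-3.1415, 0.0, 1.3482], 'force': [-0.2682, -0.1671, -0.0153], 'moment': [0.0107, -0.021, 0.0412], 'grip_width': 0.0515}
```

View pics/rel.png

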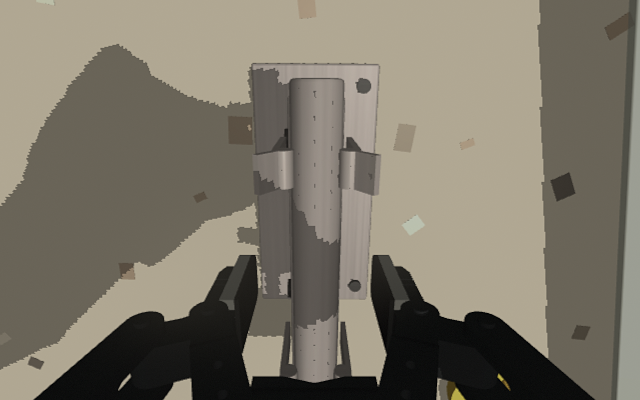

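The brush (289..343) now sits in the far clip (256..379 at v 170) with the fingers open clear of it. Raising straight up to look.

Request:
servo_tool --targets '[[[0, 0, -0.1], 0], [[0, 0, -0.3], 0], [[0, 0, -0.6], 0], [[0, 0, -0.7], 0], [[0, 0, -0.7], 0], [[0, 0, -0.7], 0], [[0, 0, -0.5], 0], [[0, 0, 0], 0], [[0, 0, 0], 0]]'

```text
clock: 20.02
position: [0.5593, 0.2151, 0.3072]
tool_rot: [-3.141, 0.0, 1.348]
force: [0.7, -0.6, -1.1]
grip_width: 0.051
```

```bash
python3 -c "
from h import *
st();c,im=wrist('fin')
s=bot.grab_frame('scene');cv2.imwrite('pics/fs.png',cv2.convertScaleAbs(cv2.resize(s[130:230,300:430],None,fx=6,fy=6,interpolation=cv2.INTER_CUBIC),alpha=1.5))
a=im[20:260,255:385];cv2.imwrite('pics/finc.png',cv2.convertScaleAbs(cv2.resize(a,None,fx=4,fy=2.5),alpha=1.5));cv2.imwrite('pics/ft.png',bot.grab_frame('top'))"
```

```text
{'clock': 20.025, 'position': [0.5593, 0.2151, 0.3072], 'tool_rot': [-3.1415, 0.0002, 1.3483], 'force': [0.6787, -0.5943, -1.1428], 'moment': [0.0144, 0.0335, 0.0229], 'grip_width': 0.051}
```

View pics/finc.png

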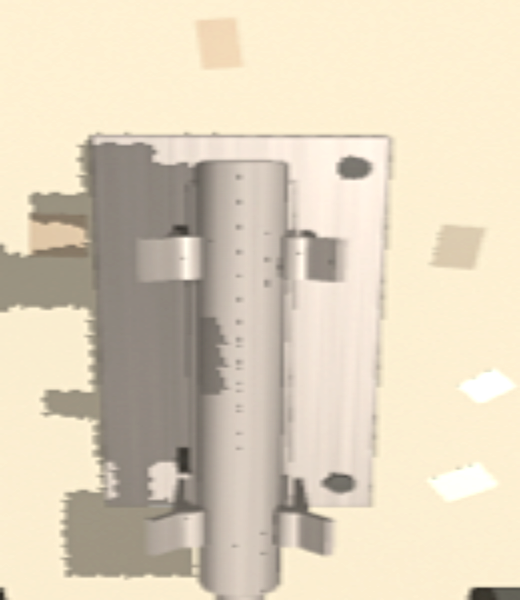

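View pics/fs.png

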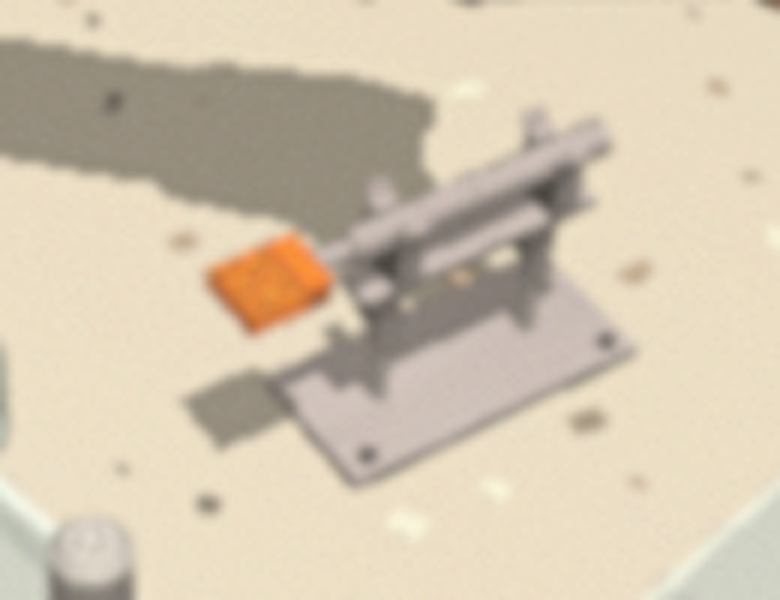

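View pics/ft.png

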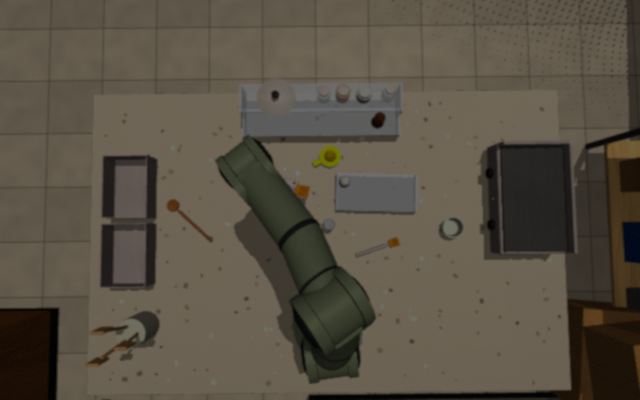

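```bash
python3 -c "
from h import *
c=load('fin');A=onz(c,315,84.3,.14);B=onz(c,315,256,.14);print(A,B,(A+B)/2,np.linalg.norm(A-B))
q=[onz(c,255+x/4,20+y/2.5,.01) for x,y in((88,136),(390,136),(373,506),(103,506))];print(np.mean(q,0))
F=onz(c,315,20+258/2.5,.15);N=onz(c,315,20+532/2.5,.15);print((F+N)/2,np.linalg.norm(F-N))"
```

```text
[0.57923364 0.2946479  0.14      ] [0.54389324 0.13845544 0.14      ] [0.56156344 0.21655167 0.14      ] 0.1601406568999861
[0.56133429 0.21519858 0.01      ]
[0.56127463 0.21546921 0.15      ] 0.09998134701590332
```

The handle centre is within about 1.5 mm of the rack centre, and the bystanders are where they were at the start. Handing in.

```bash
python3 -c "
from h import *
bot.job_done();st()"
```

```text
the job is handed in; nothing more can be done
the job is handed in; nothing more can be done
```

The larger brush is off the riser and pressed home in both clips of the rack. I let go and handed the job in at about 20 s.

- **Pressing:** the handle passed the lips at about 5–6 N, was drawn in by the clips, and settled on the pads. The push reached 18 N, and no reading went above that. I eased off about 1.5 mm before letting go.
- **Last checks:** the final pictures show both clips around the handle, with the brush level. The handle centre measures within about 1.5 mm of the rack centre along its length. The gripper is open and about 0.17 m above the seated handle, with no contact force. In the overhead picture nothing else appears to have moved.
- **What disagreed:**
  - The gripper opening read about 17 mm on the 20 mm handle. The grip held throughout, so I took it to be give in the pads.
  - There was a short side force of up to about 7 N against the clips during the press. I corrected it by small sideways shifts.
  - The pad positions could not be read directly, so seating is judged from the force and the pictures.

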